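# Check two parcels at the height gauge

## Robot

A 6-joint arm with a two-finger parallel gripper is mounted at the origin on a cart in front of the work surface, level with it; the furniture and walls round the work are solid. World frame = base frame: x ahead of the robot, y to its left, z up, the work surface at z = 0. Lengths are in mm, angles in rad, forces in N, time in s.
With the tool pointing down it reaches from about 300 to 775 mm from the base axis. Payload 14.6 kg.
Tool frame: the origin (TCP) lies at the very end of the fingers, on their centre line; the grasp point (between the pads) lies 19 mm behind it; z points along the fingers, y is the line along which they close (so a half turn about z gives the same grasp; the last joint's range is limited). The gripper opens to 94 mm and grips with 3 to 60 N. Pads are 16 mm wide; open, the fingers measure 119 mm over their backs; the gripper's body (75 mm by 177 mm) begins 78 mm behind the grasp point.
Start: joints at [-1.301, 0.3, 1.521, -0, 1.321, -0.067], TCP at [181.75, -519.092, 205.446] pointing down, gripper open.
Joint ranges: [-3.03, 3.03], [-0.79, 2.21], [0.23, 2.52], [-1.04, 4.18], [0, 3.07], [-2.55, 2.55]. Speed limits (rad/s): [2.22, 2.22, 2.57, 3.14, 3.14, 3.14].

## Interface

Orientations are given as [roll, pitch, yaw] about the fixed x, y, z axes, in that order (R = Rz(yaw) Ry(pitch) Rx(roll)).
In Python, from cell import manip, eyes, ticket gives the robot as it stands. The module is installed in compiled form; this text tells all that it offers.
- The arm moves only by the tool arm_command, never from a script. Its argument "plan" is a list of rows, each a list of 5 numbers: the opening, from -1 (shut) to 1 (fully open), then the shift along the tool's x, y, z in m, then the turn about the tool's z in rad. In form: [[jaw, dx, dy, dz, roll], ...]. A call has 1 to 20 rows; each row shifts and turns the commanded pose from where the row before left it, along the tool's axes as they then stand; what a row does not reach is not made up. A row lasts 1/8 s, in which the tool goes at most 62.5 mm and 10.7 degrees, less where a joint would pass 70% of its speed; a pose out of reach is approached as far as the arm can. A call is refused whole if a number of a shift passes 0.0625 or a number of a turn 0.188, either way. A call with a gripper value outside its range is refused whole. The fingers move at their own pace and stop on an object; "newtons" is the grip in N (left out, the last holds). Time passes only in rows, so rows that do not move let the fingers close. It gives the time, the measured TCP pose, the force, the opening and the grip force at its end, in the units of the state.
- manip.read_state(): the state, without advancing time (a new reading comes with each control period).
- eyes.camera(name): name is "side" or "top"; returns a dict with "img" (384x512x3 uint8, blue, green, red), "z_map" (384x512 float32, mm along the optical axis (not along the pixel's ray), 0 where there is no reading), "fx", "fy", "cx", "cy" (pixels), "dist" ([k1, k2, p1, p2, k3] as OpenCV has them; the pictures are not rectified), "eye" and "orientation" of the camera in the world. Camera axes: x right, y down, z forward; pixel columns grow to the right and rows downward; lengths in mm; the calibration is good to about 2 mm. A picture is of the moment at which its call begins.
- ticket.sign_off(): hands the job in; it is judged then, once.
The state is a dict: "clock": time; "joints": joint angles; "qd": joint speeds; "effort": joint torques, N m; "eef_pos": TCP position; "eef_rot": TCP orientation; "wrist_force": force on the tool from outside, world axes, zero at the start; "moment": the same for the moment, N m; "finger_gap": finger opening in mm; "finger_force": force on a finger pad.
Only numpy, scipy, OpenCV 4.12 (cv2) and the standard library are available. Lean on these libraries where they do the work, as an engineer would, in place of code of your own. Each camera call takes 0.05 s, during which the arm holds its last target. There are 200 camera calls.

## Task

One of the two look-alike cartons is slightly too tall: find the one that passes the height gauge, by setting a carton flat on the grey plate in front of the yellow bridge bar and sliding it gently lengthwise under the bar, and if it catches, stopping at the first touch and standing it upright on the worktop, clear of the gauge, before trying the other. Push the one that clears on until it meets the end stop, keep it pressed there for half a second with a push of roughly 12 N, and leave it there, released and square in the lane, with the too tall one upright on the worktop. Never ram the bar or the stop, and leave the mug, glue jar and tape roll where they stand.

Things in the scene. Friction and masses are not known exactly. Their poses are not given: they have to be found in the camera images.
- gauge: fixed height gauge: grey base plate 320 x 130 x 8 mm lying on the worktop, with a yellow bridge bar across it. Origin on the worktop (underside of the plate) straight below the middle of the bar. x is the push direction along the lane, y to its left, z up. The plate runs from x = -240 to +80 mm; its top is at z = 8 mm. White lines 61 mm apart mark the lane, centred on y = 0. Cartons are set down on the plate at about x = -140 mm (carton centre).
- bridge_bar: the fixed bridge on the gauge (frame same as the gauge's): yellow bar with black patches, 16 mm deep (x = -8 to +8 mm), 128 mm long, its underside 50 mm above the plate's top (z = 58 mm) and its top at z = 74 mm (bolt heads to 78 mm); it stands on two steel posts that leave 76 mm between them for a carton.
- end_stop: the rigid end stop on the gauge (frame same as the gauge's): dark steel block 14 mm thick, 70 mm wide, 36 mm high above the plate, with a rubber face at x = +50 mm. A carton that bears against it has its centre at x = -30 mm. Stop and bridge are rigid and bear 25 N at most; a carton sliding on the plate drags with 2 to 6 N, which is part of the push.
- parcel_1_center (a point): one of two look-alike brown cartons, 160 mm long (x), 56 mm wide (y), about 50 mm high: of the two one is 48 mm and the other 52 mm high, and it is not told which; about 0.35 kg, stiff, upright with the tape on top. This point lies on the middle axis, 25 mm above the underside. x along the carton's length, z up.
- parcel_2_center (a point): the other look-alike brown carton; same description, the point again 25 mm above the underside. Friction and weight vary somewhat for both.
- mug: bystander: green mug, 86 mm wide without its handle, 96 mm high; origin at the middle of its underside. Leave alone.
- glue_jar: bystander: glue jar with a red cap, 56 mm across, 95 mm high; origin at the middle of its underside. Leave alone.
- tape_roll: bystander: roll of brown tape lying flat, 96 mm across, 48 mm high; origin at the middle of its underside. Leave alone.

How it is judged:
By the outcome, as a careful person would: the job done as asked, in the order asked, and still so for the second after the job is handed in, with the robot touching nothing.
It also fails if it takes over 72 s, if anything falls off the work surface, if the arm or the gripper's body presses on something with over 40 N, if the wrist force passes 120 N, or if a joint passes its speed limit or range.

## Working session

There is one attempt and no reset: what is moved stays moved. The work goes in short steps, Python scripts to look and compute and a tool call to move; the robot and the scene stay as the last step left them, time stands still between calls to the robot, and variables do not carry over. Pictures are saved under pics/ and viewed, at most 10 in all, crops included, and the job is handed in when it is done.

Besides the shell and the picture viewer there is one more tool, called after "Request:" as name([rows], argument=value, ...), one row to a line, values as JSON. arm_command: Moves the arm, as the interface text tells. Its arguments: {"type":"object","properties":{"plan":{"type":"array"},"newtons":{"type":"number"}},"required":["plan"]}

```bash
mkdir -p pics; python3 - <<'E'
from cell import manip,eyes
import cv2,numpy as np
print(manip.read_state())
for n in("top","side"):
    c=eyes.camera(n); cv2.imwrite(f"pics/{n}0.png",c["img"]); np.savez(f"{n}0.npz",**c)
    print({k:v for k,v in c.items() if k not in("img","z_map")})
E
```

```text
{'clock': 0.0, 'joints': array([-1.30061029e+00,  3.00481364e-01,  1.52159802e+00,  3.60106147e-06,
        1.32072883e+00, -6.66090355e-02]), 'qd': array([ 0.00258044,  0.0013058 ,  0.00045686,  0.0011409 ,  0.00115839,
       -0.0013093 ]), 'effort': array([-1.02736911e-03, -5.31805015e+01, -3.52732480e+01,  7.07761617e-02,
        2.43626320e-02, -1.29129930e-04]), 'eef_pos': array([ 181.67417545, -518.83385293,  204.87354774]), 'eef_rot': array([-3.14038002e+00, -8.43877117e-05,  3.36794126e-01]), 'wrist_force': array([ 0.17914058, -0.14052936, -0.31891683]), 'moment': array([-0.05285607, -0.0041174 ,  0.01086905]), 'finger_force': 0.0, 'finger_gap': 93.98319846724931}
{'fx': 466.704849097257, 'fy': 466.704849097257, 'cx': 261.2053552726505, 'cy': 194.033408546797, 'dist': array([0.02871499, 0.        , 0.        , 0.        , 0.        ]), 'eye': array([ 329.53164391,  -18.03961185, 1313.43248453]), 'orientation': array([-2.92949538e+00, -1.84155065e-03, -1.55474067e+00])}
{'fx': 389.2374172698421, 'fy': 389.2374172698421, 'cx': 255.47510360941774, 'cy': 196.84189937463717, 'dist': array([-0.0829317,  0.       ,  0.       ,  0.       ,  0.       ]), 'eye': array([ 157.76168248,  214.38367395, 1034.86499039]), 'orientation': array([-2.66242338,  0.00588257, -2.07150684])}
```

View pics/top0.png

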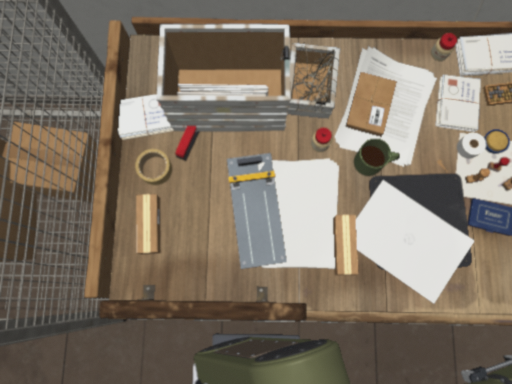

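View pics/side0.png

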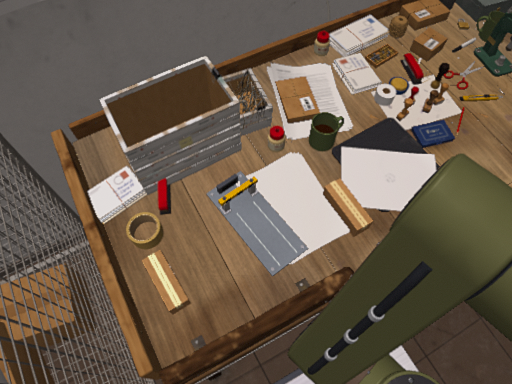

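The top view shows cartons at about (147,223) and (346,244). The gauge plate is around (258,210), with the bar at (251,177) and the stop at (248,159). The mug is at (375,155), the jar at (322,137) and the tape roll at (152,165). The side view agrees.

```bash
cat > h.py <<'E'
import numpy as np,cv2
from scipy.spatial.transform import Rotation as R
def K(c): return np.array([[c["fx"],0,c["cx"]],[0,c["fy"],c["cy"]],[0,0,1.]])
def rays(c,px):
    u=cv2.undistortPoints(np.array(px,float).reshape(-1,1,2),K(c),np.array(c["dist"])).reshape(-1,2)
    return np.c_[u,np.ones(len(u))]@R.from_euler("xyz",c["orientation"]).as_matrix().T
def onplane(c,px,z):
    d=rays(c,px); e=np.array(c["eye"]); return e+d*((z-e[2])/d[:,2])[:,None]
def cloud(c):
    v,u=np.mgrid[0:384,0:512]; d=rays(c,np.c_[u.ravel(),v.ravel()])
    z=c["z_map"].ravel(); p=np.array(c["eye"])+d*z[:,None]; p[z==0]=np.nan
    return p.reshape(384,512,3)
def rect(p):
    (cx,cy),(w,h),a=cv2.minAreaRect(p[:,:2].astype(np.float32))
    if w<h: w,h,a=h,w,a+90
    return np.round([cx,cy,w,h,(a+90)%180-90],1)
E
python3 - <<'E'
from h import *
for n in("top","side"):
    c=dict(np.load(n+"0.npz")); P=cloud(c); Z=P[...,2]
    B={"top":dict(A=(125,190,170,262),B=(328,205,365,282),roll=(130,143,176,188),mug=(350,133,402,178),jar=(310,122,334,152),bar=(225,165,280,186),stop=(232,150,264,168),plate=(225,150,290,272)),
       "side":dict(A=(138,246,195,314),B=(322,175,378,234),roll=(120,208,164,250),mug=(305,108,348,153),jar=(265,122,288,153),bar=(214,172,262,214),stop=(214,170,245,196),plate=(205,170,310,275))}[n]
    for k,(a,b,x,y) in B.items():
        q=P[b:y,a:x].reshape(-1,3); im=c["img"][b:y,a:x].reshape(-1,3).astype(int); z=q[:,2]
        lo,hi={"A":(35,70),"B":(35,70),"roll":(35,60),"mug":(80,110),"jar":(75,110),"bar":(62,90),"stop":(36,55),"plate":(-10,20)}[k]
        m=(z>lo)&(z<hi)
        if k=="plate": # bluish grey
            m&=(im[:,0]>im[:,2]-2)&(im.max(1)<180)
        if m.sum()<10: print(n,k,"few",m.sum());continue
        t=q[m]; g=q[(abs(z)<12)]
        print(n,k,m.sum(),rect(t),"zmed %.1f ±%.2f ground %.1f"%(np.median(t[:,2]),t[:,2].std()/m.sum()**.5,np.median(g[:,2]) if len(g) else 0))
    # yellow bar
    hsv=cv2.cvtColor(c["img"],cv2.COLOR_BGR2HSV); m=cv2.inRange(hsv,(18,150,120),(32,255,255)); 
    a,b,x,y=B["bar"]; mm=np.zeros_like(m); mm[b:y,a:x]=m[b:y,a:x]; v,u=np.nonzero(mm); print("yellow",rect(onplane(c,np.c_[u,v],74)))
    # rails etc: heights near front edge
    if n=="top":
        for px in [(250,310),(340,310),(150,310),(149,290),(262,293),(105,250),(310,250),(300,200)]:
            print(px,np.round(P[px[1],px[0]]))
img=np.load("top0.npz")["img"]; cv2.imwrite("pics/z.png",cv2.resize(img[120:320,100:400],None,fx=2.6,fy=2.6,interpolation=cv2.INTER_CUBIC))
E
```

```text
top A 1315 [515.4 295.4 160.6  59.7   3.7] zmed 49.0 ±0.09 ground 1.1
top B 1292 [ 466.8 -247.7  159.8   56.7    1.2] zmed 53.3 ±0.09 ground 3.6
top roll 416 [680.9 290.4 102.8  97.3  77. ] zmed 47.6 ±0.20 ground 1.3
top mug 285 [ 707.8 -329.9  100.5   86.1   53.6] zmed 92.6 ±0.33 ground 1.9
top jar 203 [ 767.2 -186.2   44.6   44.4  -39.3] zmed 81.5 ±0.32 ground 2.1
top bar 315 [644.   10.  127.5  18.3 -81. ] zmed 74.9 ±0.22 ground 7.9
top stop 133 [700.6  19.4  68.5  14.9 -82.2] zmed 44.4 ±0.25 ground 4.1
top plate 4190 [566.2  -1.5 317.1 126.7   8.8] zmed 9.3 ±0.04 ground 7.0
yellow [645.   12.5 122.7  14.2 -81.1]
(250, 310) [292.   7. 105.]
(340, 310) [ 293. -236.    2.]
(150, 310) [288. 258. 102.]
(149, 290) [338. 287.   3.]
(262, 293) [334. -23.   0.]
(105, 250) [440. 399.  57.]
(310, 250) [ 453. -154.    9.]
(300, 200) [ 595. -127.   10.]
side A 1328 [514.5 297.  161.2  57.6   4.5] zmed 47.7 ±0.06 ground -0.3
side B 1121 [ 465.4 -246.   161.3   58.9    0.5] zmed 52.1 ±0.12 ground 6.5
side roll 438 [685.7 288.5 111.2  96.2 -27.8] zmed 46.1 ±0.19 ground -0.1
side mug 247 [ 710.8 -326.4   98.1   82.3  -55.4] zmed 88.8 ±0.30 ground 1.2
side jar 126 [ 762.3 -184.8   42.7   39.3   60.1] zmed 79.0 ±0.41 ground 0.2
side bar 300 [644.1  12.1 127.6  18.4 -80.9] zmed 73.8 ±0.24 ground 7.2
side stop 121 [673.2  15.8  70.   69.2 -80.6] zmed 44.0 ±0.26 ground 3.6
side plate 3783 [ 5.64e+02 -2.00e-01  3.18e+02  1.29e+02  8.70e+00] zmed 8.2 ±0.03 ground 5.2
yellow [642.7  13.7 125.7  15.6 -81.3]
```

View pics/z.png

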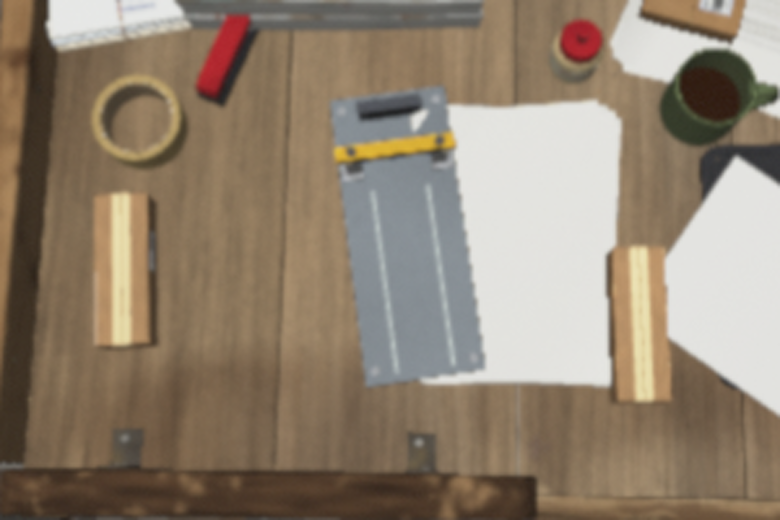

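The crop confirms the layout. Plate yaw is about 8.8°, the bar centre is at about (644, 11.5), and neither carton rests on the paper. Depth suggests A (left, ~48 mm) is the low one and B (~52 mm) the tall one, so I'll try A first.

Request:
arm_command([
  [1,0,0,0,0.1325],
  [1,0,0,0,0.1325],
  [1,0.0206,-0.0438,0,0],
  [1,0.0206,-0.0438,0,0],
  [1,0.0206,-0.0438,0,0],
  [1,0.0206,-0.0438,0,0],
  [1,0.0206,-0.0438,0,0],
  [1,0.0206,-0.0438,0,0],
  [1,0.0206,-0.0438,0,0],
  [1,0.0206,-0.0438,0,0],
  [1,0.0206,-0.0438,0,0],
  [1,0.0206,-0.0438,0,0],
  [1,0.0206,-0.0438,0,0],
  [1,0.0206,-0.0438,0,0],
  [1,0.0206,-0.0438,0,0],
  [1,0.0206,-0.0438,0,0],
  [1,0.0206,-0.0438,0,0],
  [1,0.0206,-0.0438,0,0],
  [1,0.0206,-0.0438,0,0],
  [1,0.0206,-0.0438,0,0],
], newtons=25)

```text
clock: 2.6
eef_pos: [495.3, 295.4, 205.1]
eef_rot: [3.141, 0.0, 0.072]
wrist_force: [-1.5, 0.1, -0.0]
finger_gap: 93.9
finger_force: 0.0
```

Request:
arm_command([
  [1,0,0,0.035,0],
  [1,0,0,0.035,0],
  [1,0,0,0.035,0],
  [1,0,0,0.035,0],
  [1,0,0,0.025,0],
  [1,0,0,0.018,0],
  [1,0,0,0.01,0],
  [1,0,0,0,0],
  [0.2,0,0,0,0],
  [-1,0,0,0,0],
  [-1,0,0,0,0],
  [-1,0,0,0,0],
  [-1,0,0,0,0],
  [-1,0,0,0,0],
  [-1,0,0,0,0],
], newtons=25)

```text
clock: 4.47
eef_pos: [495.1, 294.2, 12.7]
eef_rot: [-3.141, -0.0, 0.072]
wrist_force: [-1.8, 4.9, 4.0]
finger_gap: 55.8
finger_force: 25.0
```

Request:
arm_command([
  [-1,0,0,-0.01,0],
  [-1,0,0,-0.02,0],
  [-1,0,0,-0.025,0],
  [-1,0,0,-0.025,0],
  [-1,0,0,0,-0.041],
  [-1,0,0,0,-0.041],
  [-1,-0.0056,0.0302,0,0],
  [-1,-0.0056,0.0302,0,0],
  [-1,-0.0056,0.0302,0,0],
  [-1,-0.0056,0.0302,0,0],
  [-1,-0.0056,0.0302,0,0],
  [-1,-0.0056,0.0302,0,0],
  [-1,-0.0056,0.0302,0,0],
  [-1,-0.0056,0.0302,0,0],
  [-1,-0.0056,0.0302,0,0],
  [-1,-0.0056,0.0302,0,0],
  [-1,0,0,0.03,0],
  [-1,0,0,0.025,0],
  [-1,0,0,0.01,0],
  [-1,0,0,0,0],
])

```text
clock: 6.98
eef_pos: [485.7, -13.2, 27.4]
eef_rot: [-3.141, 0.001, 0.154]
wrist_force: [0.6, 0.3, -4.5]
finger_gap: 55.8
finger_force: 25.0
```

```bash
python3 - <<'E'
from cell import manip,eyes
from h import *
s=manip.read_state(); print({k:np.round(s[k],2) for k in("eef_pos","eef_rot","wrist_force","finger_gap")})
ims=[]
for n in("top","side"):
    c=eyes.camera(n); np.savez(n+"1.npz",**c); i=c["img"]
    r=i[140:290,200:320] if n=="top" else i[150:300,180:330]
    ims.append(cv2.resize(r,(390,590),interpolation=cv2.INTER_CUBIC) if n=="top" else cv2.resize(r,(400,590),interpolation=cv2.INTER_CUBIC))
cv2.imwrite("pics/s1.png",np.hstack(ims))
E
```

```text
{'eef_pos': array([485.72, -13.17,  27.38]), 'eef_rot': array([-3.14,  0.  ,  0.15]), 'wrist_force': array([ 0.59,  0.32, -4.55]), 'finger_gap': np.float64(55.84)}
```

View pics/s1.png

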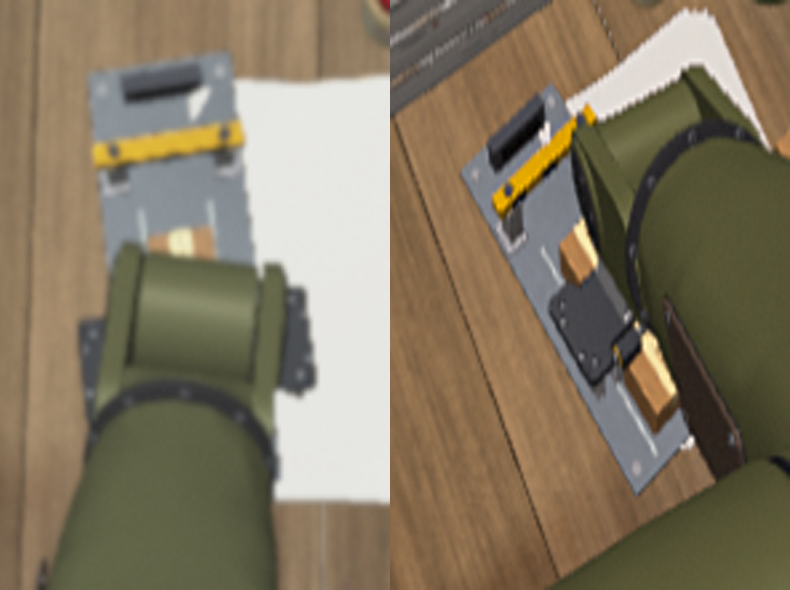

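The carton is held in the lane between the white lines (top crop around (180,240)), with its front short of the bar. Next I lower it gently.

Request:
arm_command([
  [-1,0,0,0.002,0],
  [-1,0,0,0.002,0],
  [-1,0,0,0.001,0],
  [-1,0,0,0.0005,0],
  [-1,0,0,0.0005,0],
  [-1,0,0,0,0],
])

```text
clock: 7.82
eef_pos: [486.0, -13.1, 21.4]
eef_rot: [-3.142, 0.0, 0.154]
wrist_force: [0.1, -0.7, -4.3]
finger_gap: 56.0
finger_force: 25.0
```

Request:
arm_command([
  [-1,0,0,0.0005,0],
  [-1,0,0,0.0005,0],
  [-1,0,0,0,0],
])

```text
clock: 8.2
eef_pos: [486.0, -13.1, 20.7]
eef_rot: [3.142, -0.0, 0.154]
wrist_force: [-3.4, -0.3, 2.2]
finger_gap: 55.6
finger_force: 25.0
```

Request:
arm_command([
  [0,0,0,0,0],
  [0.5,0,0,0,0],
  [0.5,0,0,0,0],
  [0.5,0,0,0,0],
])

```text
clock: 8.7
eef_pos: [486.1, -13.1, 20.4]
eef_rot: [3.142, -0.0, 0.154]
wrist_force: [-0.3, -0.5, -0.4]
finger_gap: 70.5
finger_force: 0.0
```

```bash
cat > chk.py <<'E'
from cell import manip,eyes
from h import *
O=np.array([644,11.5]);a=.154;U=np.array([np.cos(a),np.sin(a)]);V=np.array([-U[1],U[0]])
def g(p): return np.c_[(p[:,:2]-O)@U,(p[:,:2]-O)@V,p[:,2]]
s=manip.read_state(); print({k:np.round(s[k],2) for k in("clock","eef_pos","wrist_force","finger_gap")}, g(s["eef_pos"][None]).round(1))
for n in("top","side"):
    c=eyes.camera(n); G=g(cloud(c).reshape(-1,3)); h=cv2.cvtColor(c["img"],cv2.COLOR_BGR2HSV).reshape(-1,3)
    cv2.imwrite(f"pics/chk_{n}.png",c["img"])
    m=(abs(G[:,1])<42)&(G[:,0]>-250)&(G[:,0]<60)&(h[:,0]>6)&(h[:,0]<30)&(h[:,1]>40)&(G[:,2]>46)&(G[:,2]<66)
    q=G[m]; print(n,len(q),"x",np.percentile(q[:,0],[0,2,98,100]).round(1),"z",np.median(q[:,2]).round(1))
    for lo in range(-240,50,15):
        t=q[(q[:,0]>=lo)&(q[:,0]<lo+15)]
        if len(t)>25: print("  ",lo,len(t),"y",np.percentile(t[:,1],[1,99]).round(1),"z %.1f"%np.median(t[:,2]))
E
python3 chk.py
```

```text
{'clock': np.float64(8.7), 'eef_pos': array([486.08, -13.15,  20.44]), 'wrist_force': array([-0.31, -0.55, -0.4 ]), 'finger_gap': np.float64(70.49)} [[-1.598e+02 -1.000e-01  2.040e+01]]
top 125 x [-82.7 -80.7 -59.3  -6. ] z 57.2
   -75 98 y [-28.5  24.7] z 57.3
side 377 x [-220.5 -219.5   -6.4   -5.2] z 56.2
   -225 48 y [-0.1 27. ] z 55.7
   -210 63 y [-1.6 27. ] z 56.2
   -195 67 y [-4.1 27.1] z 56.1
   -180 43 y [-5.5 27.2] z 56.5
   -90 51 y [ 1.2 27.6] z 56.6
   -75 57 y [-2.1 28.3] z 55.8
```

Request:
arm_command([
  [-0.5,0,0,0,0],
  [-1,0,0,0,0],
  [-1,0,0,0,0],
  [-1,0,0,0,0],
  [-1,0.002,0,0,0],
  [-1,0.004,0,0,0],
  [-1,0.004,0,0,0],
  [-1,0.004,0,0,0],
  [-1,0.004,0,0,0],
  [-1,0.004,0,0,0],
  [-1,0.004,0,0,0],
  [-1,0.004,0,0,0],
  [-1,0.004,0,0,0],
  [-1,0.004,0,0,0],
  [-1,0.004,0,0,0],
  [-1,0.002,0,0,0],
], newtons=20)

```text
clock: 10.8
eef_pos: [528.9, -6.5, 20.4]
eef_rot: [-3.141, 0.002, 0.154]
wrist_force: [-8.0, -1.6, 6.2]
finger_gap: 56.4
finger_force: 20.0
```

Request:
arm_command([
  [-1,0.001,0,-0.0003,0],
  [-1,0.0015,0,0,0],
  [-1,0.0015,0,0,0],
  [-1,0.0015,0,0,0],
  [-1,0.0015,0,0,0],
  [-1,0.0015,0,0,0],
])

```text
clock: 11.55
eef_pos: [537.9, -5.0, 20.7]
eef_rot: [-3.142, 0.0, 0.154]
wrist_force: [0.0, -0.4, -4.5]
finger_gap: 55.9
finger_force: 20.0
```

Request:
arm_command([
  [-1,0.001,0,0,0],
  [-1,0.001,0,0,0],
  [-1,0.001,0,0,0],
])

```text
clock: 11.92
eef_pos: [540.9, -4.6, 20.8]
eef_rot: [-3.142, -0.0, 0.154]
wrist_force: [-0.1, -0.2, -3.8]
finger_gap: 56.0
finger_force: 20.0
```

Request:
arm_command([
  [-1,0,0,0.0002,0],
  [-1,0.001,0,0,0],
  [-1,0.001,0,0,0],
  [-1,0.001,0,0,0],
  [-1,0.001,0,0,0],
])

```text
clock: 12.55
eef_pos: [544.9, -4.0, 20.6]
eef_rot: [3.142, -0.0, 0.154]
wrist_force: [-0.5, -0.2, -4.4]
finger_gap: 55.9
finger_force: 20.0
```

Request:
arm_command([
  [-1,0.001,0,0,0],
  [-1,0.001,0,0,0],
  [-1,0.001,0,0,0],
  [-1,0.001,0,0,0],
])

```text
clock: 13.05
eef_pos: [548.8, -3.4, 20.5]
eef_rot: [-3.142, 0.0, 0.154]
wrist_force: [-0.5, 0.7, -5.3]
finger_gap: 55.6
finger_force: 20.0
```

```bash
python3 chk.py
```

```text
{'clock': np.float64(13.05), 'eef_pos': array([548.77,  -3.42,  20.53]), 'wrist_force': array([-0.52,  0.71, -5.26]), 'finger_gap': np.float64(55.56)} [[-96.4  -0.1  20.5]]Traceback (most recent call last):
  File "chk.py", line 10, in <module>
    q=G[m]; print(n,len(q),"x",np.percentile(q[:,0],[0,2,98,100]).round(1),"z",np.median(q[:,2]).round(1))
                               ~~~~~~~~~~~~~^^^^^^^^^^^^^^^^^^^^^
    return _quantile_unchecked(
        a, q, axis, out, overwrite_input, method, keepdims, weights)
    return _ureduce(a,
                    func=_quantile_ureduce_func,
    ...<5 lines>...
                    overwrite_input=overwrite_input,
                    method=method)
    r = func(a, **kwargs)
    result = _quantile(arr,
                       quantiles=q,
    ...<2 lines>...
                       out=out,
                       weights=wgt)
    slices_having_nans = np.isnan(arr[-1, ...])
                                  ~~~^^^^^^^^^
IndexError: index -1 is out of bounds for axis 0 with size 0
```

Request:
arm_command([
  [0,0,0,0,0],
  [0.2,0,0,0,0],
  [0.2,0,0,0,0],
  [-1,0,0,0,0],
  [-1,0,0,0,0],
  [-1,0,0,0,0],
  [-1,0,0,0,0],
])

```text
clock: 13.98
eef_pos: [548.7, -3.4, 20.6]
eef_rot: [-3.142, 0.0, 0.154]
wrist_force: [-0.4, 0.1, -3.7]
finger_gap: 55.6
finger_force: 20.0
```

Request:
arm_command([
  [-1,0.001,0,0,0],
  [-1,0.002,0,0,0],
  [-1,0.002,0,0,0],
  [-1,0.002,0,0,0],
])

```text
clock: 14.48
eef_pos: [555.8, -2.3, 20.5]
eef_rot: [-3.142, 0.0, 0.154]
wrist_force: [-0.7, 0.7, -3.6]
finger_gap: 56.0
finger_force: 20.0
```

Request:
arm_command([
  [-1,0,0,0.0003,0],
  [-1,0.001,0,0,0],
  [-1,0.002,0,0,0],
  [-1,0.002,0,0,0],
])

```text
clock: 14.98
eef_pos: [560.6, -1.6, 20.5]
eef_rot: [-3.142, 0.0, 0.154]
wrist_force: [-5.9, -0.3, 3.6]
finger_gap: 56.2
finger_force: 20.0
```

Request:
arm_command([
  [-1,0,0,0.0003,0],
  [-1,0.001,0,0,0],
  [-1,0.002,0,0,0],
  [-1,0.002,0,0,0],
])

```text
clock: 15.48
eef_pos: [565.4, -0.9, 20.4]
eef_rot: [3.142, 0.001, 0.154]
wrist_force: [-8.6, -1.8, 9.6]
finger_gap: 55.9
finger_force: 20.0
```

Request:
arm_command([
  [-1,0,0,-0.0003,0],
  [-1,0.002,0,0,0],
  [-1,0.002,0,0,0],
  [-1,0.002,0,0,0],
  [-1,0.002,0,0,0],
  [-1,0.002,0,0,0],
  [-1,0.002,0,0,0],
  [-1,0.002,0,0,0],
  [-1,0.002,0,0,0],
  [-1,0.002,0,0,0],
])

```text
clock: 16.73
eef_pos: [583.3, 1.9, 20.5]
eef_rot: [3.142, 0.0, 0.154]
wrist_force: [-6.0, -1.5, 5.0]
finger_gap: 55.9
finger_force: 20.0
```

Request:
arm_command([
  [-1,0.002,0,0,0],
  [-1,0.001,0,0,0],
  [-1,0.001,0,0,0],
  [-1,0.001,0,0,0],
])

```text
clock: 17.23
eef_pos: [588.2, 2.7, 20.5]
eef_rot: [3.142, 0.0, 0.154]
wrist_force: [-8.0, -1.0, 4.8]
finger_gap: 55.5
finger_force: 20.0
```

Request:
arm_command([
  [-1,0.001,0,0,0],
  [-1,0.001,0,0,0],
  [-1,0.0005,0,0,0],
  [-1,0.0005,0,0,0],
])

```text
clock: 17.73
eef_pos: [591.1, 3.1, 20.5]
eef_rot: [-3.142, 0.0, 0.154]
wrist_force: [-6.1, -1.1, 6.0]
finger_gap: 55.7
finger_force: 20.0
```

Request:
arm_command([
  [-1,0.0005,0,0,0],
  [-1,0.0005,0,0,0],
  [-1,0.0005,0,0,0],
])

```text
clock: 18.1
eef_pos: [592.6, 3.4, 20.5]
eef_rot: [3.142, 0.0, 0.154]
wrist_force: [-6.6, -0.5, 4.8]
finger_gap: 55.9
finger_force: 20.0
```

Request:
arm_command([
  [-1,0.0005,0,0,0],
  [-1,0.0005,0,0,0],
])

```text
clock: 18.35
eef_pos: [593.6, 3.5, 20.5]
eef_rot: [3.142, 0.0, 0.154]
wrist_force: [-6.4, -0.4, 3.9]
finger_gap: 55.6
finger_force: 20.0
```

Request:
arm_command([
  [-1,0.0004,0,0,0],
  [-1,0.0004,0,0,0],
])

```text
clock: 18.6
eef_pos: [594.4, 3.6, 20.5]
eef_rot: [-3.142, 0.0, 0.154]
wrist_force: [-6.4, -0.3, 4.6]
finger_gap: 56.2
finger_force: 20.0
```

Request:
arm_command([
  [-1,0.0004,0,0,0],
  [-1,0.0004,0,0,0],
])

```text
clock: 18.85
eef_pos: [594.6, 3.7, 20.5]
eef_rot: [-3.142, 0.002, 0.154]
wrist_force: [-13.3, -1.9, 8.5]
finger_gap: 56.0
finger_force: 20.0
```

Request:
arm_command([
  [-1,0,0,0,0],
  [-1,0,0,0,0],
])

```text
clock: 19.1
eef_pos: [594.6, 3.7, 20.5]
eef_rot: [-3.141, 0.002, 0.154]
wrist_force: [-11.3, -1.8, 9.0]
finger_gap: 55.8
finger_force: 20.0
```

Request:
arm_command([
  [-1,0,0,0,0],
  [-1,0,0,0,0],
  [-1,0,0,0,0],
  [-1,0,0,0,0],
])

```text
clock: 19.6
eef_pos: [594.6, 3.7, 20.5]
eef_rot: [-3.141, 0.002, 0.154]
wrist_force: [-11.2, -1.5, 6.6]
finger_gap: 56.0
finger_force: 20.0
```

Request:
arm_command([
  [-1,0.0001,0,-0.0002,0],
  [-1,0.0001,0,0,0],
])

```text
clock: 19.85
eef_pos: [594.6, 3.7, 20.4]
eef_rot: [-3.141, 0.002, 0.154]
wrist_force: [-12.5, -1.4, 6.9]
finger_gap: 55.7
finger_force: 20.0
```

Request:
arm_command([
  [-1,0.0001,0,-0.0003,0],
  [-1,0,0,0,0],
  [-1,0,0,0,0],
  [-1,0,0,0,0],
])

```text
clock: 20.35
eef_pos: [594.7, 3.8, 20.4]
eef_rot: [-3.141, 0.002, 0.154]
wrist_force: [-10.1, -0.6, 3.5]
finger_gap: 55.8
finger_force: 20.0
```

Request:
arm_command([
  [-1,0,0,0,0],
  [-1,0,0,0,0],
  [-1,0,0,0,0],
  [-1,0,0,0,0],
])

```text
clock: 20.85
eef_pos: [594.7, 3.8, 20.5]
eef_rot: [-3.141, 0.002, 0.154]
wrist_force: [-10.6, -1.8, 2.9]
finger_gap: 55.7
finger_force: 20.0
```

Request:
arm_command([
  [-1,0.0002,0,0,0],
  [-1,0.0001,0,0,0],
  [-1,0,0,0,0],
])

```text
clock: 21.22
eef_pos: [594.7, 3.8, 20.5]
eef_rot: [-3.141, 0.003, 0.154]
wrist_force: [-12.7, -2.0, 4.2]
finger_gap: 55.9
finger_force: 20.0
```

Request:
arm_command([
  [-1,0,0,0,0],
  [-1,0,0,0,0],
  [-1,0,0,0,0],
  [-1,0,0,0,0],
  [-1,0,0,0,0],
  [-1,0,0,0,0],
])

```text
clock: 21.98
eef_pos: [594.7, 3.8, 20.5]
eef_rot: [-3.141, 0.003, 0.154]
wrist_force: [-11.5, -1.2, 5.3]
finger_gap: 55.9
finger_force: 20.0
```

Request:
arm_command([
  [0,0,0,0,0],
  [0.6,0,0,0,0],
  [0.6,0,0,0,0],
  [0.6,0,0,0,0],
  [0.6,0,0,-0.01,0],
  [0.6,0,0,-0.03,0],
  [0.6,0,0,-0.04,0],
  [0.6,0,0,-0.04,0],
  [0.6,0,0,-0.04,0],
  [0.6,0,0,-0.02,0],
  [0.6,-0.03,0.03,0,0],
  [0.6,-0.03,0.045,0,0],
  [0.6,-0.02,0.045,0,0],
  [0.6,-0.02,0.045,0,0],
  [0.6,0,0.045,0,0],
  [0.6,0,0.045,0,0],
  [0.6,0,0.045,0,0],
  [0.6,0,0,0,0],
])

```text
clock: 24.22
eef_pos: [542.6, -310.3, 200.8]
eef_rot: [3.141, 0.0, 0.151]
wrist_force: [0.4, 0.5, -0.4]
finger_gap: 75.2
finger_force: 0.0
```

```bash
python3 chk.py; python3 -c "
import cv2
cv2.imwrite('pics/f.png',cv2.resize(cv2.imread('pics/chk_top.png')[130:300,120:400],None,fx=2.8,fy=2.8,interpolation=cv2.INTER_CUBIC))"
```

```text
{'clock': np.float64(24.22), 'eef_pos': array([ 542.62, -310.28,  200.77]), 'wrist_force': array([ 0.35,  0.48, -0.37]), 'finger_gap': np.float64(75.19)} [[-149.5 -302.4  200.8]]
top 971 x [-110.1 -108.5   49.5   56.8] z 57.1
   -120 45 y [-26.9  24.2] z 57.2
   -105 111 y [-30.   24.8] z 57.3
   -90 111 y [-29.1  24.5] z 56.8
   -75 103 y [-29.2  24.7] z 56.4
   -60 107 y [-29.7  25.2] z 57.4
   -45 96 y [-29.6  24.2] z 57.1
   -30 97 y [-29.2  24.6] z 57.5
   -15 66 y [-28.2  25.3] z 57.3
   15 96 y [-29.4  24.3] z 56.9
   30 84 y [-29.4  25.2] z 57.3
   45 44 y [-27.6  24.8] z 55.7
side 937 x [-110.5 -109.2   47.6   55.8] z 56.1
   -120 50 y [-26.5  26.1] z 55.7
   -105 106 y [-28.7  26.9] z 55.9
   -90 102 y [-27.5  26.8] z 56.1
   -75 101 y [-28.   26.6] z 56.1
   -60 98 y [-27.9  27. ] z 55.7
   -45 99 y [-27.9  27.5] z 56.1
   -30 99 y [-27.2  27.5] z 55.9
   -15 74 y [-32.5  27.8] z 56.9
   15 84 y [-27.3  27.4] z 56.5
   30 91 y [-27.7  27.6] z 56.2
   45 33 y [-26.3  27.4] z 55.7
```

View pics/f.png

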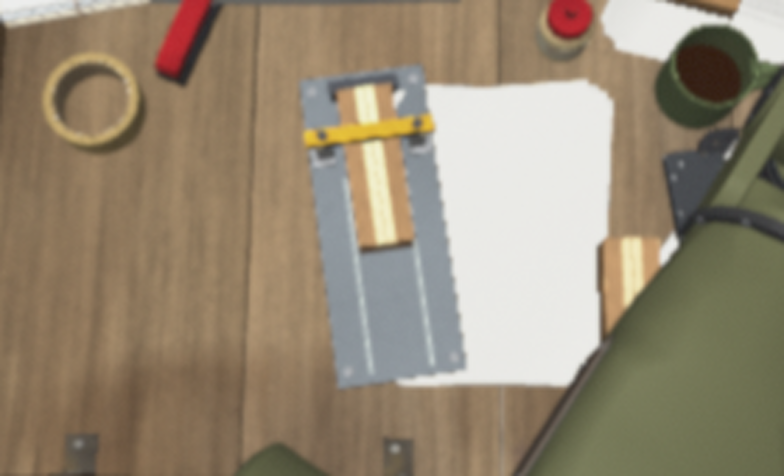

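The picture shows the carton under the bar (about (375,165)), square in the lane and against the stop. The bystanders and the tall carton are undisturbed, and the arm is clear.

```bash
python3 -c "
from cell import ticket
print(ticket.sign_off())"
```

```text
the job is handed in; nothing more can be done
None
```

The left carton cleared the bar and was pressed against the end stop at about 12 N for over half a second, then released square in the lane; the right one, judged about 52 mm tall from camera depth only and not tried in the gauge, still stands upright where it was, and the job is handed in.

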